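# Sort the kiln props and click the rack gate shut

### The arm

A 6-joint arm with a two-finger parallel gripper is mounted at the origin on the work surface. World frame = base frame: x ahead of the robot, y to its left, z up, the work surface at z = 0. Lengths are in m, angles in rad, forces in N, time in s.
With the tool pointing down it reaches from about 0.35 to 0.775 m from the base axis. Payload 5.5 kg.
Tool frame: the origin (TCP) lies at the very end of the fingers, on their centre line; the grasp point (between the pads) lies env.hold_point_z behind it (env.hold_point_z is the distance from the TCP to the grasp point, in m); z points along the fingers, y is the line along which they close (so a half turn about z gives the same grasp; the last joint's range is limited). The gripper opens to 85 mm and grips with 20 to 120 N. Pads are 22 mm wide; open, the fingers measure 114 mm over their backs; the gripper's body (76 mm by 85 mm) begins 54 mm behind the grasp point. The pads swing forward as they close: fully open they stand 13 mm farther back than shut.
Start: joints at [-1.421, 0.313, 0.046, 1.304, 0, 1.431], TCP at [0.164, -0.551, 0.231] pointing down, gripper open.
Joint ranges: [-2.76, 2.76], [-0.86, 1.69], [-1.03, 1.26], [-2.2, 2.34], [-1.47, 1.5], [-3.14, 3.14]. Speed limits (rad/s): [2.57, 2.57, 3.14, 3.14, 3.14, 3.14].

### API

Orientations are given as a unit quaternion [w, x, y, z].
In Python, from workcell import env gives the robot as it stands.
- The arm moves only by the tool carry_out, never from a script. Its argument "steps" is a list of rows, each a list of 3 entries, a list of its own where there are three numbers: the turn, a rotation vector about the tool's x, y, z in degrees, then the shift along the tool's x, y, z in cm, then the closure in counts, from 0 (fully open) to 255 (shut). A call has exactly 8 rows; each row is the pose to reach, as a shift and turn from the pose commanded when the call began, along the tool's axes at that moment; what a row does not reach only later rows make up. A row lasts 1/8 s, in which the tool goes at most 62.5 mm and 10.7 degrees, less where a joint would pass 70% of its speed; a pose out of reach is approached as far as the arm can. A call with a gripper value outside its range is refused whole. The fingers move at their own pace and stop on an object; "force" is the grip in N (left out, the last holds). Time passes only in rows, so rows that repeat a pose let the fingers close, or fill a call up. It gives the time, the measured TCP pose, the force, the opening and the grip force at its end, in the units of the state.
- env.get_state(): the state, without advancing time (a new reading comes with each control period).
- env.read_camera(name): name is "scene" or "top" or "wrist"; returns (picture, depth): 384x512x3 uint8, red, green, blue; 384x512 float32, m along the optical axis (not along the pixel's ray), 0 where there is no reading.
- env.get_calibration(name): a dict with "fx", "fy", "cx", "cy" (pixels), "origin" and "orientation" of the camera in the world. Camera axes: x right, y up, looking along -z (the intrinsics and any distortion apply to the point x, -y, -z); pixel columns grow to the right and rows downward; lengths in m; the calibration is good to about 2 mm. The wrist camera is an equidistant fisheye: a pixel r from the principal point sees the ray r / f radians off the axis. A picture is of the moment at which its call begins: read the wrist's pose just before it. get_calibration takes no time and is no camera call; for the wrist camera it gives the pose at the moment of the call.
- env.hand_in(): hands the job in; it is judged then, once.
The state is a dict: "clock": time; "joint_pos": joint angles; "qvel": joint speeds; "tau": joint torques, N m; "tcp_pos": TCP position; "orientation": TCP orientation; "wrist_force": force on the tool from outside, world axes, zero at the start; "ft_torque": the same for the moment, N m; "finger_gap": finger opening in m; "grip_force": force on a finger pad.
Only numpy, scipy, OpenCV 4.12 (cv2) and the standard library are available. Lean on these libraries where they do the work, as an engineer would, in place of code of your own. Each camera call takes 0.05 s, during which the arm holds its last target. There are 200 camera calls.

### The job

Stand the loose short kiln prop and the loose long one upright in the prop rack, each in the row that already holds a prop of its own length. Then swing the red-handled ratchet lever exactly three clicks from rest towards the rows, feeling for the clicks, and do not run on past the third. The lever is sprung and will fly back if let go, so finish with your grip still holding it, still, in the third click; leave the cat, the glue bottle and the blue bowl where they stand.

Things in the scene. Friction and masses are not known exactly. Their poses are not given: they have to be found in the camera images.
- rack: Fixed plywood prop rack, base 240 x 360 x 10 mm. Origin on the bench under the rack; x across the rows, y along them, z up. Two open-topped rows, floor z = 10 mm, centred on x = -30 and +30 mm, 53 mm wide inside, end wall at y = 184 mm; wooden walls reach z = 30 mm. A sample prop stands in each at about y = 155 mm; the free place is round y = 80 mm.
- gate_mid (a point): Middle of the top of the aluminium gate bar lying across the rows' open ends (top z = 42 mm, 8 mm thick, at y = 15 mm in the rack frame at rest). The lever drives it about 17 mm to +y, towards the props, in three clicks; it need not touch them.
- lever_pivot (a point): The lever's vertical pivot, at x = 45, y = -90 mm in the rack frame, on the blue click housing (125 x 130 mm, top z = 44 mm); this point is at z = 60 mm. Axes parallel to the rack's.
- lever_grip (a point): On the axis of the lever's red upright handle, a round post 22 mm in diameter, z = 50 to 115 mm, at the end of the flat steel lever (its top z = 55 mm); point at z = 92 mm, 150 mm from the pivot. At rest at x = -93, y = -148 mm in the rack frame; swings in a level arc to the rack's +y, clockwise seen from above. Pinch it from above or push it.
- lever (a joint): Lever angle, rad: 0 at rest, grows towards the rows. Return spring: 1.7 N at the handle at rest, 4 N at the third click. Clicks are 0.20 rad (30 mm) apart but their start differs each run: click n drops home somewhere from 0.20 n to 0.20 n + 0.14 rad (third: 0.60 to 0.74), its crest 0.10 rad before that; good zone 0.025 rad either side.
- plunger (a joint): How far the hidden spring plunger in the housing is lifted, m: about 0 in free travel and 0.0003 at the bottom of a click, 0.0032 on the crest between clicks. At the handle it is felt as up to 3 N more resistance before each crest and as much less after it, over the return spring.
- short_prop: Loose short kiln prop: cream ceramic cylinder 26 mm in diameter, 45 mm tall, 60 g, standing on the bench at the left; origin at the centre of its underside.
- long_prop: Loose long kiln prop: same cylinder, 26 mm in diameter but 65 mm tall, 85 g; origin at the centre of its underside.
- short_sample: Short prop (26 x 45 mm) already standing in the rack; marks the row for short props. Which row it is varies. Origin at the centre of its underside.
- long_sample: Long prop (26 x 65 mm) already standing in the other row of the rack; marks the row for long props. Origin at the centre of its underside.
- clay_cat: Bystander: terracotta cat figurine about 60 x 90 x 95 mm high; origin under its body.
- glue: Bystander: yellow glue bottle, 52 mm in diameter, 140 mm tall; origin at the centre of its underside.
- slip_pot: Bystander: small blue ceramic bowl, 68 mm across, 60 mm tall; origin at the centre of its underside.

How it is judged:
By the outcome, as a careful person would: the job done as asked, in the order asked, and still so for the second after the job is handed in, while the arm keeps its last pose, push and grip.
It also fails if it takes over 72 s, if anything falls off the work surface, if the arm or the gripper's body presses on something with over 40 N, if the wrist force passes 120 N, or if a joint passes its speed limit or range.

## Working session

There is one attempt and no reset: what is moved stays moved. The work goes in short steps, Python scripts to look and compute and a tool call to move; the robot and the scene stay as the last step left them, time stands still between calls to the robot, and variables do not carry over. Pictures are saved under pics/ and viewed, at most 10 in all, crops included, and the job is handed in when it is done.

Besides the shell and the picture viewer there is one more tool, called after ">>>" as name([rows], argument=value, ...), one row to a line, values as JSON. carry_out: Moves the arm, as the interface text tells. Its arguments: {"type":"object","properties":{"steps":{"type":"array","items":{"type":"array"}},"force":{"type":"number"}},"required":["steps"]}

```bash
ls; mkdir -p pics
python3 - <<'E'
from workcell import env
import cv2,numpy as np
print(env.hold_point_z, env.get_state())
ims=[]
for n in ("scene","top"):
    p,d=env.read_camera(n); np.savez(f"pics/{n}0.npz",p=p,d=d)
    cv2.imwrite(f"pics/{n}0.png",p[:,:,::-1]); print(n,env.get_calibration(n))
E
```

```text
pics
0.0187 {'clock': 0.0, 'joint_pos': array([-1.42061613e+00,  3.13966719e-01,  4.49667304e-02,  1.30358730e+00,
       -7.17920311e-06,  1.43118848e+00]), 'qvel': array([-0.00083715, -0.00086669,  0.00096904, -0.00058007,  0.0002082 ,
        0.00017378]), 'tau': array([ 2.37698632e-04, -4.80630898e+01,  2.98529828e+01,  1.94752071e-02,
       -9.29870180e-05,  1.46685812e-05]), 'tcp_pos': array([ 0.16421279, -0.5505188 ,  0.23042302]), 'orientation': array([-8.95449278e-04,  9.89520817e-01,  1.44387505e-01, -8.32319774e-06]), 'wrist_force': array([-0.58801679, -0.19371806, -0.02431617]), 'ft_torque': array([0.03098783, 0.03162337, 0.02294381]), 'grip_force': 0.0, 'finger_gap': 0.08534036555007908}
scene {'fx': 453.84860484686135, 'fy': 453.84860484686135, 'cx': 253.82132021496622, 'cy': 195.18251236543966, 'origin': array([1.40282951, 0.45086348, 0.73933263]), 'orientation': array([0.44062671, 0.22466359, 0.41424495, 0.76405203])}
top {'fx': 431.67967943514503, 'fy': 431.67967943514503, 'cx': 262.21295846504415, 'cy': 186.24498370438457, 'origin': array([ 0.38993182, -0.04556994,  1.14690702]), 'orientation': array([ 0.71496133,  0.04903012, -0.07362468, -0.69354578])}
```

View pics/top0.png

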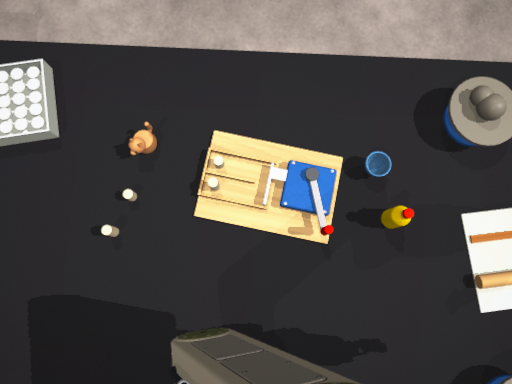

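View pics/scene0.png

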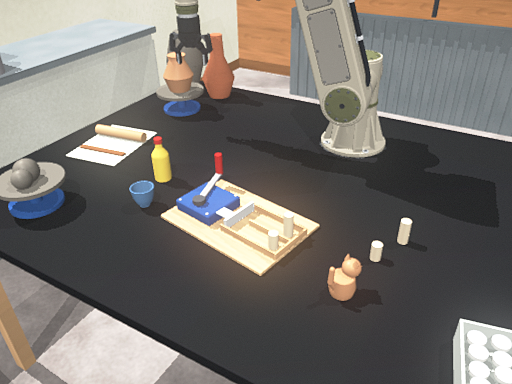

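The top view shows the loose short prop at (129,195) and the loose long one at (107,231). The samples are at (218,161) and (212,183), the lever pivot at (312,174), the handle at (328,230), and the gate near (268,185). The scene view shows the short sample at (273,240), the long sample at (288,225), the loose short prop at (376,250) and the loose long one at (404,230). So the short row is the one farther from the robot.

```bash
cat > h.py <<'E'
import numpy as np, cv2
from scipy.spatial.transform import Rotation as R
from workcell import env
def rot(q): return R.from_quat(np.roll(q,-1))
def cloud(n,d):
    c=env.get_calibration(n); v,u=np.mgrid[:d.shape[0],:d.shape[1]]
    P=np.stack([(u-c['cx'])/c['fx']*d,-(v-c['cy'])/c['fy']*d,-d],-1)
    return P@rot(c['orientation']).as_matrix().T+c['origin']
def ray(n,u,v,z):
    c=env.get_calibration(n); r=rot(c['orientation']).apply([(u-c['cx'])/c['fx'],-(v-c['cy'])/c['fy'],-1]); o=c['origin']
    return o+r*(z-o[2])/r[2]
E
python3 - <<'E'
from h import *
np.set_printoptions(precision=4,suppress=True)
S={'top':dict(ss=(218,161),ls=(212,183),s=(129,195),l=(107,231),grip=(328,230),piv=(312,174),gate=(268,185),cat=(143,143),pot=(378,164),glue=(397,217)),
'scene':dict(ss=(273,240),ls=(288,225),s=(376,250),l=(404,230),grip=(219,162))}
for n in S:
    z=np.load(f'pics/{n}0.npz'); W=cloud(n,z['d']); p=z['p'].astype(int)
    for k,(u,v) in S[n].items():
        r=14 if n=='scene' else 9
        sl=np.s_[v-r:v+r+1,u-r:u+r+1]; w=W[sl].reshape(-1,3); c=p[sl].reshape(-1,3); 
        w=w[z['d'][sl].ravel()>0]
        near=w[np.abs(w[:,:2]-W[v,u][:2]).max(1)<.03]; zt=np.percentile(near[:,2],97)
        t=near[near[:,2]>zt-.006]
        print(n,k,'ztop',zt,'n',len(t),'mid',(t.min(0)+t.max(0))[:2]/2,'mean',t.mean(0),'ext',np.ptp(t,0)[:2])
z=np.load('pics/top0.npz'); W=cloud('top',z['d']); hsv=cv2.cvtColor(z['p'],cv2.COLOR_RGB2HSV)
m=cv2.inRange(hsv,(12,40,90),(28,200,255)); m[:, :190]=0;m[:,350:]=0;m[:125]=0;m[250:]=0
# base plate rectangle
pts=np.argwhere(m>0)[:,::-1]; X=W[m>0]; X=X[np.abs(X[:,2]-.01)<.006]
print('base',cv2.minAreaRect((X[:,:2]*1000).astype(np.float32)))
b=cv2.inRange(hsv,(105,150,80),(125,255,255)); b[:,:270]=0;b[:,345:]=0;b[:150]=0;b[225:]=0
X=W[b>0];X=X[X[:,2]>.035];print('blue',cv2.minAreaRect((X[:,:2]*1000).astype(np.float32)),np.median(X[:,2]))
E
```

```text
top ss ztop 0.0577536822515911 n 70 mid [0.646 0.034] mean [0.6463 0.0344 0.0556] ext [0.0238 0.0232]
top ls ztop 0.0772703426835457 n 78 mid [0.5837 0.0449] mean [0.5843 0.0444 0.0752] ext [0.0238 0.0227]
top s ztop 0.0479481138949096 n 80 mid [0.5536 0.2614] mean [0.553  0.2616 0.0451] ext [0.0235 0.0255]
top l ztop 0.06775314301342475 n 79 mid [0.4579 0.3011] mean [0.458  0.3003 0.0655] ext [0.0247 0.023 ]
top grip ztop 0.11771677511602781 n 62 mid [ 0.4728 -0.2422] mean [ 0.4722 -0.2415  0.1154] ext [0.0193 0.0203]
top piv ztop 0.06326473378384055 n 139 mid [ 0.6138 -0.2084] mean [ 0.6173 -0.2085  0.0605] ext [0.0393 0.0313]
top gate ztop 0.044076085096485695 n 79 mid [ 0.5886 -0.1044] mean [ 0.5942 -0.1013  0.0424] ext [0.0495 0.0303]
top cat ztop 0.0844425034766069 n 71 mid [0.6756 0.236 ] mean [0.6754 0.2375 0.0822] ext [0.0256 0.0236]
top pot ztop 0.05601946429163589 n 26 mid [ 0.6551 -0.388 ] mean [ 0.6677 -0.4015  0.0553] ext [0.0442 0.0409]
top glue ztop 0.1400361143709365 n 23 mid [ 0.5142 -0.4191] mean [ 0.5138 -0.4193  0.1395] ext [0.0191 0.0067]
scene ss ztop 0.05553365797156702 n 70 mid [0.6501 0.0385] mean [0.6514 0.0396 0.0539] ext [0.0259 0.0242]
scene ls ztop 0.0756751588066975 n 65 mid [0.5881 0.0492] mean [0.5897 0.0491 0.0738] ext [0.027  0.0248]
scene s ztop 0.04583298635556195 n 78 mid [0.5564 0.2662] mean [0.5581 0.2663 0.044 ] ext [0.0279 0.0247]
scene l ztop 0.06522528068880107 n 65 mid [0.4618 0.305 ] mean [0.4633 0.3055 0.0639] ext [0.0261 0.0236]
scene grip ztop 0.11499354946210816 n 33 mid [ 0.4754 -0.2374] mean [ 0.477  -0.2368  0.1132] ext [0.0233 0.0225]
base ((594.021484375, -99.87272644042969), (365.97552490234375, 243.96165466308594), 79.90296173095703)
blue ((507.0094909667969, -169.86843872070312), (144.18275451660156, 309.5810241699219), 68.2595443725586) 0.04404477691603115
```

```bash
cat >> h.py <<'E'
def goto(x,y,z,yaw):
    """print turn (deg) and shift (cm) in tool axes to reach a tool-down pose with tool-x heading yaw (deg)"""
    s=env.get_state(); T=rot(s['orientation'])
    a=np.radians(yaw); G=R.from_matrix(np.array([[np.cos(a),np.sin(a),0],[np.sin(a),-np.cos(a),0],[0,0,-1]]))
    print('turn',(T.inv()*G).as_rotvec(degrees=True).round(1),'shift',(T.inv().apply(np.array([x,y,z])-s['tcp_pos'])*100).round(2))
E
python3 -c "
from h import *
goto(.5,-.1,.2,170);goto(.555,.264,.12,170)"
```

```text
turn [-0.000e+00 -1.000e-01 -1.534e+02] shift [ 45.05 -33.58   3.12]
turn [-0.000e+00 -1.000e-01 -1.534e+02] shift [ 60.72 -66.87  11.17]
```

>>> carry_out([
  [[0,0,-153],[45,-33.6,3],0],
  [[0,0,-153],[45,-33.6,3],0],
  [[0,0,-153],[45,-33.6,3],0],
  [[0,0,-153],[45,-33.6,3],0],
  [[0,0,-153],[45,-33.6,3],0],
  [[0,0,-153],[45,-33.6,3],0],
  [[0,0,-153],[45,-33.6,3],0],
  [[0,0,-153],[60.7,-66.8,8],0],
])

```text
clock: 1.1
tcp_pos: [0.4436, -0.1394, 0.2004]
orientation: [0.001, 0.623, 0.782, 0.0]
wrist_force: [1.9, 0.4, 0.2]
finger_gap: 0.0857
grip_force: 0.0
```

```bash
python3 -c "
from h import *
s=env.get_state();print(s['clock'],s['tcp_pos'],s['joint_pos'])
goto(.555,.264,.12,170)"
```

```text
1.1 [ 0.44362861 -0.13936494  0.20043738] [-4.77342121e-01  1.12806659e-01 -2.84716081e-01  1.17189570e+00
  8.41408692e-05  8.68182917e-01]
turn [  0.    0.1 -67.1] shift [36.84 19.86  8.04]
```

>>> carry_out([
  [[0,0,-67],[36.8,19.8,8],0],
  [[0,0,-67],[36.8,19.8,8],0],
  [[0,0,-67],[36.8,19.8,8],0],
  [[0,0,-67],[36.8,19.8,8],0],
  [[0,0,-67],[36.8,19.8,8],0],
  [[0,0,-67],[36.8,19.8,8],0],
  [[0,0,-67],[36.8,19.8,8],0],
  [[0,0,-67],[36.8,19.8,8],0],
])

```text
clock: 2.1
tcp_pos: [0.5546, 0.2644, 0.1186]
orientation: [-0.001, 0.089, 0.996, -0.0]
wrist_force: [-0.0, -0.1, 0.2]
finger_gap: 0.0855
grip_force: 0.0
```

Run:
```python
from h import *
s=env.get_state();print(s['clock'],s['tcp_pos'])
goto(.555,.264,.016,170)
c=env.get_calibration('wrist');p,d=env.read_camera('wrist');cv2.imwrite('pics/w1.png',p[:,:,::-1]);np.savez('pics/w1.npz',p=p,d=d);print(c)
# where the prop top centre should appear (equidistant fisheye)
def proj(P):
    q=rot(c['orientation']).inv().apply(np.array(P)-c['origin']);x,y,z=q[0],-q[1],-q[2];r=np.hypot(x,y);t=np.arctan2(r,z)
    return c['cx']+c['fx']*t*x/r,c['cy']+c['fy']*t*y/r
print(proj([.555,.264,.045]))
```

```text
2.1 [0.55459699 0.2644201  0.11860015]
turn [-0.  -0.1 -0.2] shift [-0.07 -0.03 10.26]
{'fx': 297.3186396354542, 'fy': 297.3186396354542, 'cx': 253.4041576311478, 'cy': 185.45386570747843, 'origin': array([0.4803326 , 0.27803179, 0.26149289]), 'orientation': array([ 0.75852829, -0.11418962, -0.09544087,  0.63441832])}
(np.float64(252.64267073496887), np.float64(196.9719212947989))
```

View pics/w1.png

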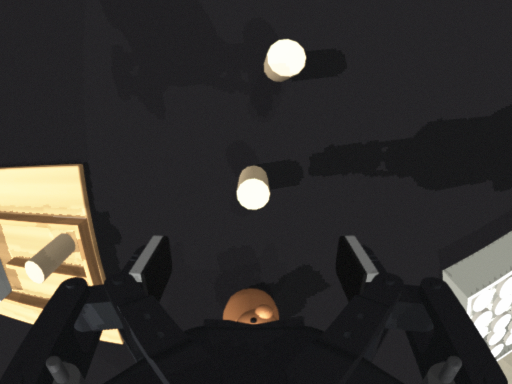

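The wrist view shows the short prop's top at (253,194), between the fingers, and the long prop's top at (287,58). The cat is at (250,306), clear of the finger line.

```bash
cat >> h.py <<'E'
def wray(c,u,v,z):
    a=np.array([(u-c['cx'])/c['fx'],(v-c['cy'])/c['fy']]); t=np.hypot(*a); k=np.sin(t)/t
    r=rot(c['orientation']).apply([a[0]*k,-a[1]*k,-np.cos(t)]); return c['origin']+r*(z-c['origin'][2])/r[2]
def bright(p,u,v,r=26,th=235):
    """ellipse centre of the bright top face near (u,v)"""
    m=np.uint8(p.min(2)>th*.6)*np.uint8(p.max(2)>th); q=np.zeros_like(m); q[max(v-r,0):v+r,max(u-r,0):u+r]=m[max(v-r,0):v+r,max(u-r,0):u+r]
    k=max(cv2.findContours(q,0,1)[0],key=cv2.contourArea); return cv2.minEnclosingCircle(k)
E
python3 - <<'E'
from h import *
p=np.load('pics/w1.npz')['p']; c=env.get_calibration('wrist')
for u,v,z in((253,194,.045),(287,58,.065)):
    (a,b),r=bright(p,u,v); print(a,b,r,wray(c,a,b,z))
E
```

```text
252.8292694091797 193.36585998535156 16.183258056640625 [0.55203791 0.26275107 0.045     ]
285.875 57.375 19.174463272094727 [0.45778627 0.30183103 0.065     ]
```

>>> carry_out([
  [[0,0,0],[0.1,0.1,6],0],
  [[0,0,0],[0.1,0.1,10.2],0],
  [[0,0,0],[0.1,0.1,10.2],0],
  [[0,0,0],[0.1,0.1,10.2],255],
  [[0,0,0],[0.1,0.1,10.2],255],
  [[0,0,0],[0.1,0.1,10.2],255],
  [[0,0,0],[0.1,0.1,10.2],255],
  [[0,0,0],[0.1,0.1,10.2],255],
], force=40)

```text
clock: 3.15
tcp_pos: [0.5555, 0.2628, 0.0204]
orientation: [0.001, 0.091, 0.996, 0.0]
wrist_force: [-0.3, -1.8, 6.6]
finger_gap: 0.0249
grip_force: 39.0
```

```bash
python3 -c "
from h import *
goto(.553,.263,.14,170);goto(.634,-.037,.14,170);goto(.634,-.037,.028,170)"
```

```text
turn [ 0.   0.2 -0.4] shift [  0.22  -0.02 -11.96]
turn [ 0.   0.2 -0.4] shift [-13.19 -28.05 -11.95]
turn [ 0.   0.2 -0.4] shift [-13.16 -28.06  -0.75]
```

>>> carry_out([
  [[0,0,0],[0,0,-6],255],
  [[0,0,0],[0,0,-11],255],
  [[0,0,0],[-13.2,-28,-11],255],
  [[0,0,0],[-13.2,-28,-11],255],
  [[0,0,0],[-13.2,-28,-11],255],
  [[0,0,0],[-13.2,-28,-11],255],
  [[0,0,0],[-13.2,-28,-11],255],
  [[0,0,0],[-13.2,-28,-11],255],
])

```text
clock: 4.15
tcp_pos: [0.6344, -0.0413, 0.1286]
orientation: [0.001, 0.094, 0.996, -0.001]
wrist_force: [0.5, 0.8, -1.2]
finger_gap: 0.0246
grip_force: 39.8
```

Run:
```python
from h import *
p,d=env.read_camera('top');cv2.imwrite('pics/t2.png',cv2.resize(p[100:260,150:370,::-1],None,fx=3.5,fy=3.5));
c=env.get_calibration('wrist');p,d=env.read_camera('wrist');cv2.imwrite('pics/w2.png',p[:,:,::-1]);np.savez('pics/w2.npz',p=p,**c)
goto(.634,-.037,.032,170)
```

```text
turn [ 0.  -0.  -0.5] shift [-0.09  0.04  9.64]
```

View pics/w2.png

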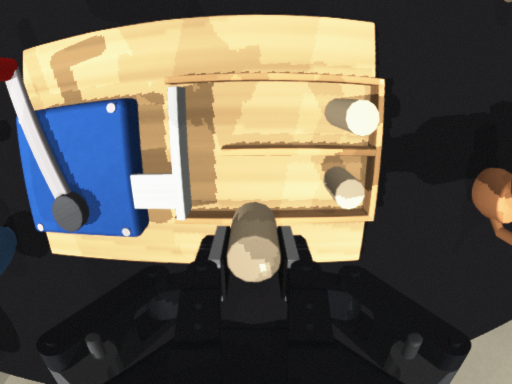

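The wrist view shows the short prop held upright at (254,240) over the far row. The sample tops are at (363,117) for the long and (349,196) for the short. The gate is at x≈180 and the middle wall ends near (222,148).

Run:
```python
from h import *
z=np.load('pics/w2.npz'); c={k:z[k] for k in z.files}; p=z['p']; P=[]
for u,v,h in((349,196,.055),(363,117,.075)):
    (a,b),r=bright(p,u,v,22,225); P.append(wray(c,a,b,h)); print(a,b,r,P[-1])
ex=(P[0]-P[1])[:2];print(np.degrees(np.arctan2(*ex[::-1])),np.hypot(*ex))
ey=np.array([-ex[1],ex[0]])/np.hypot(*ex)
for q in P:print(q[:2]-.075*ey)
for u,v in((374,80),(382,220),(180,90),(184,215)): print(wray(c,u,v,.03 if u>300 else .042))
```

```text
344.7894592285156 196.5263214111328 19.704648971557617 [0.64762375 0.03281387 0.055     ]
361.0 123.61538696289062 24.635786056518555 [0.58894992 0.04504054 0.075     ]
-11.771049352777348 0.059934216504586885
[ 0.63232365 -0.04060892]
[ 0.57364981 -0.02838226]
[0.56030806 0.07833946 0.03      ]
[0.68898522 0.07505285 0.03      ]
[ 0.54260743 -0.07916583  0.042     ]
[ 0.64394698 -0.10068299  0.042     ]
```

>>> carry_out([
  [[0,0,0],[0,0.1,4],255],
  [[0,0,0],[0,0.1,7],255],
  [[0,0,0],[0,0.1,8.5],255],
  [[0,0,0],[0,0.1,9.2],255],
  [[0,0,0],[0,0.1,9.7],255],
  [[0,0,0],[0,0.1,9.7],255],
  [[0,0,0],[0,0.1,9.7],255],
  [[0,0,0],[0,0.1,9.7],255],
])

```text
clock: 5.25
tcp_pos: [0.634, -0.0359, 0.0323]
orientation: [0.001, 0.091, 0.996, -0.0]
wrist_force: [0.5, -0.3, -0.6]
finger_gap: 0.0251
grip_force: 39.8
```

>>> carry_out([
  [[0,0,0],[0,0,0.2],255],
  [[0,0,0],[0,0,0.2],255],
  [[0,0,0],[0,0,0.2],130],
  [[0,0,0],[0,0,0.2],130],
  [[0,0,0],[0,0,0.2],130],
  [[0,0,0],[0,0,-1.5],130],
  [[0,0,0],[0,0,-5],130],
  [[0,0,0],[0,0,-10],0],
])

```text
clock: 6.25
tcp_pos: [0.6327, -0.0356, 0.1324]
orientation: [-0.001, 0.091, 0.996, 0.0]
wrist_force: [1.3, -1.0, 0.2]
finger_gap: 0.0587
grip_force: 0.0
```

Run:
```python
from h import *
s=env.get_state();print(s['tcp_pos'])
goto(.459,.302,.13,170);goto(.459,.302,.03,170)
```

```text
[ 0.63268042 -0.03557372  0.13241676]
turn [-0.  -0.1 -0.5] shift [23.2  30.05  0.29]
turn [-0.  -0.1 -0.5] shift [23.18 30.05 10.29]
```

>>> carry_out([
  [[0,0,0],[23.2,30,0],0],
  [[0,0,0],[23.2,30,0],0],
  [[0,0,0],[23.2,30,0],0],
  [[0,0,0],[23.2,30,0],0],
  [[0,0,0],[23.2,30,0],0],
  [[0,0,0],[23.2,30,0],0],
  [[0,0,0],[23.2,30,0],0],
  [[0,0,0],[23.2,30,0],0],
])

```text
clock: 7.25
tcp_pos: [0.4601, 0.3017, 0.1325]
orientation: [0.001, 0.09, 0.996, 0.0]
wrist_force: [-0.2, -1.1, 0.2]
finger_gap: 0.0855
grip_force: 0.0
```

Run:
```python
from h import *
s=env.get_state();print(s['clock'],s['tcp_pos'])
c=env.get_calibration('wrist');p,d=env.read_camera('wrist')
g=p.copy();(a,b),r=bright(p,253,200,45);print(a,b,r,wray(c,a,b,.065))
goto(.459,.302,.03,170)
p,d=env.read_camera('top');cv2.imwrite('pics/t3.png',cv2.resize(p[100:260,100:360,::-1],None,fx=3,fy=3))
```

```text
7.25 [0.4600858  0.30171204 0.13254628]
254.5 186.5 24.909936904907227 [0.45075339 0.30458446 0.065     ]
turn [ 0.   0.1 -0.5] shift [ 0.18  0.07 10.23]
```

View pics/t3.png

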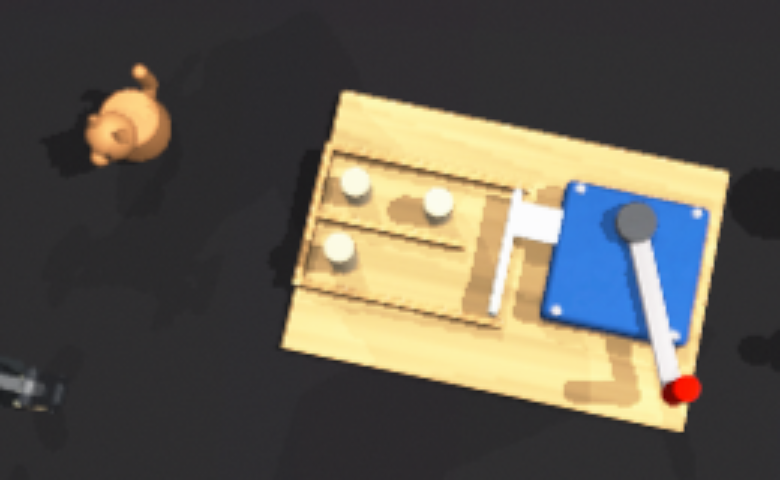

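The enlarged top view shows the short prop upright at (437,204), in the same row as the short sample at (355,184). The near row, which has the long sample at (339,249), is free. The lever is at rest, with its handle at (683,389).

>>> carry_out([
  [[0,0,0],[0.2,0,5],0],
  [[0,0,0],[0.3,0,8.5],0],
  [[0,0,0],[0.3,0,10],0],
  [[0,0,0],[0.3,0,10],255],
  [[0,0,0],[0.3,0,10],255],
  [[0,0,0],[0.3,0,10],255],
  [[0,0,0],[0.3,0,10],255],
  [[0,0,0],[0.3,0,10],255],
])

```text
clock: 8.35
tcp_pos: [0.458, 0.3024, 0.033]
orientation: [0.001, 0.091, 0.996, 0.001]
wrist_force: [0.0, -0.9, 6.4]
finger_gap: 0.0251
grip_force: 39.0
```

```bash
python3 -c "
from h import *
s=env.get_state();print(s['tcp_pos'])
goto(.574,-.027,.14,170)"
```

```text
[0.45801416 0.30243151 0.03297482]
turn [ 0.1  0.1 -0.4] shift [-17.4  -30.28 -10.7 ]
```

>>> carry_out([
  [[0,0,0],[0,0,-6],255],
  [[0,0,0],[0,0,-12],255],
  [[0,0,0],[-17.4,-30.3,-12],255],
  [[0,0,0],[-17.4,-30.3,-12],255],
  [[0,0,0],[-17.4,-30.3,-12],255],
  [[0,0,0],[-17.4,-30.3,-12],255],
  [[0,0,0],[-17.4,-30.3,-12],255],
  [[0,0,0],[-17.4,-30.3,-12],255],
])

```text
clock: 9.35
tcp_pos: [0.5737, -0.0305, 0.1516]
orientation: [0.0, 0.092, 0.996, -0.0]
wrist_force: [0.1, 0.3, -1.3]
finger_gap: 0.0248
grip_force: 39.8
```

Run:
```python
from h import *
c=env.get_calibration('wrist');p,d=env.read_camera('wrist');cv2.imwrite('pics/w4.png',p[:,:,::-1])
s=env.get_state();print(s['tcp_pos'],s['wrist_force']); goto(.574,-.027,.044,170)
```

```text
[ 0.57528952 -0.03392961  0.15153339] [ 2.29199759 -3.95916245 -0.19328808]
turn [-0.2  0.1 -0.7] shift [ 0.28  0.69 10.75]
```

View pics/w4.png

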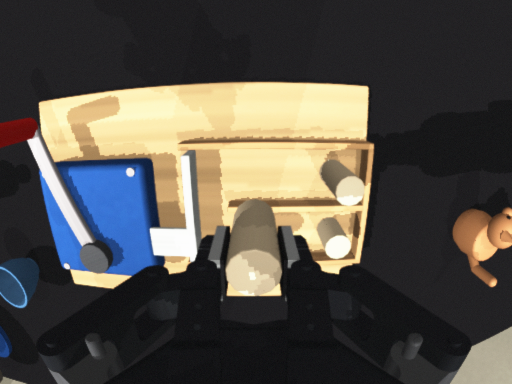

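The long prop is held upright over the near row at (254,250), with the rows' divider at y≈205 and the long sample at (349,190). The motion is just settling.

>>> carry_out([
  [[0,0,0],[0,0,0],255],
  [[0,0,0],[0,0,4],255],
  [[0,0,0],[0,0,7.5],255],
  [[0,0,0],[0,0,9.6],255],
  [[0,0,0],[0,0,10.5],255],
  [[0,0,0],[0,0,10.7],255],
  [[0,0,0],[0,0,10.7],255],
  [[0,0,0],[0,0,10.7],255],
])

```text
clock: 10.4
tcp_pos: [0.5738, -0.0276, 0.0457]
orientation: [0.001, 0.091, 0.996, -0.0]
wrist_force: [-0.1, 1.0, -1.1]
finger_gap: 0.025
grip_force: 39.7
```

>>> carry_out([
  [[0,0,0],[0,0,0.2],255],
  [[0,0,0],[0,0,0.2],255],
  [[0,0,0],[0,0,0.2],130],
  [[0,0,0],[0,0,0.2],130],
  [[0,0,0],[0,0,0.2],130],
  [[0,0,0],[0,0,-1.5],130],
  [[0,0,0],[0,0,-5],130],
  [[0,0,0],[0,0,-11],130],
])

```text
clock: 11.4
tcp_pos: [0.5712, -0.0273, 0.1535]
orientation: [-0.003, 0.091, 0.996, 0.0]
wrist_force: [0.3, -0.0, 0.3]
finger_gap: 0.0418
grip_force: 0.0
```

Run:
```python
from h import *
s=env.get_state();print(s['clock'],s['tcp_pos'],s['joint_pos'])
for yaw in(170,200,230): goto(.474,-.240,.16,yaw)
```

```text
11.4 [ 0.57121351 -0.02730929  0.15354486] [-1.88084729e-01  3.44773073e-01 -1.02415623e-01  1.12876869e+00
 -7.81133331e-05 -5.59015086e-03]
turn [-0.  -0.3 -0.5] shift [  5.7  -22.68  -0.61]
turn [  0.1  -0.3 -30.5] shift [  5.7  -22.68  -0.61]
turn [  0.2  -0.3 -60.5] shift [  5.7  -22.68  -0.61]
```

>>> carry_out([
  [[0,0,-23],[5.7,-22.7,-0.6],70],
  [[0,0,-23],[5.7,-22.7,-0.6],70],
  [[0,0,-23],[5.7,-22.7,-0.6],70],
  [[0,0,-23],[5.7,-22.7,-0.6],70],
  [[0,0,-23],[5.7,-22.7,-0.6],70],
  [[0,0,-23],[5.7,-22.7,-0.6],70],
  [[0,0,-23],[5.7,-22.7,-0.6],70],
  [[0,0,-23],[5.7,-22.7,-0.6],70],
], force=30)

```text
clock: 12.4
tcp_pos: [0.4764, -0.2392, 0.1606]
orientation: [-0.0, -0.11, 0.994, 0.0]
wrist_force: [-0.2, -0.2, 0.3]
finger_gap: 0.062
grip_force: 0.0
```

Run:
```python
from h import *
s=env.get_state();print(s['clock'],s['tcp_pos'],s['finger_gap'])
c=env.get_calibration('wrist');p,d=env.read_camera('wrist');cv2.imwrite('pics/w5.png',p[:,:,::-1]);np.savez('pics/w5.npz',p=p,**c)
hsv=cv2.cvtColor(p,cv2.COLOR_RGB2HSV);m=cv2.inRange(hsv,(0,150,60),(8,255,255))|cv2.inRange(hsv,(172,150,60),(180,255,255))
k=max(cv2.findContours(m,0,1)[0],key=cv2.contourArea);print(cv2.boundingRect(k))
goto(.474,-.240,.07,192.6)
```

```text
12.4 [ 0.47635003 -0.23919454  0.16058967] 0.06196368811257889
(238, 168, 32, 50)
turn [ 0.  -0.   0.1] shift [ 0.24 -0.01  9.06]
```

View pics/w5.png

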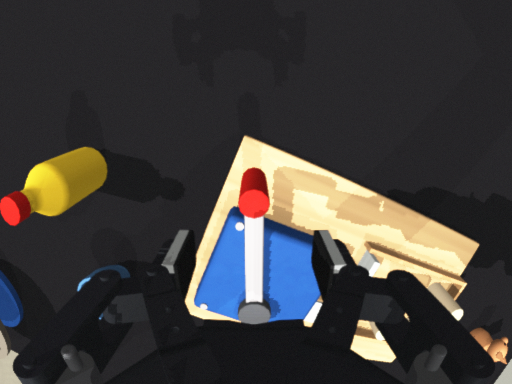

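The wrist view shows the red handle's top disc at about (254,202), midway between the fingers, and the pivot cap at (255,311). Both lie on the tool's x axis, so the yaw is right.

Run:
```python
from h import *
z=np.load('pics/w5.npz'); c={k:z[k] for k in z.files}
g=wray(c,254,202,.115);q=wray(c,255,311,.062);print(g,q,np.hypot(*(g-q)[:2]),np.degrees(np.arctan2(*(g-q)[1::-1])))
goto(g[0],g[1],.07,192.6)
```

```text
[ 0.47075355 -0.23970078  0.115     ] [ 0.60983416 -0.20709807  0.062     ] 0.14285081587847653 -166.80716601002916
turn [ 0.  -0.   0.1] shift [0.55 0.09 9.06]
```

>>> carry_out([
  [[0,0,0],[0.3,0,3],70],
  [[0,0,0],[0.3,0,6],70],
  [[0,0,0],[0.3,0,8.5],70],
  [[0,0,0],[0.3,0,9],70],
  [[0,0,0],[0.3,0,9],255],
  [[0,0,0],[0.3,0,9],255],
  [[0,0,0],[0.3,0,9],255],
  [[0,0,0],[0.3,0,9],255],
], force=30)

```text
clock: 13.45
tcp_pos: [0.4734, -0.2402, 0.072]
orientation: [0.001, -0.11, 0.994, 0.001]
wrist_force: [-0.5, 5.1, 5.4]
finger_gap: 0.021
grip_force: 29.2
```

```bash
cat >> h.py <<'E'
PIV=np.array([.6175,-.2075])
def feel():
    s=env.get_state(); X=rot(s['orientation']).as_matrix(); d=s['tcp_pos'][:2]-PIV; a=np.arctan2(d[1],d[0])
    t=np.array([np.sin(a),-np.cos(a)]); f=s['wrist_force'][:2]
    print('t %.2f lever ang %.4f r %.4f  F_tan %.2f F_rad %.2f Fz %.1f gap %.4f grip %.1f yaw %.1f v %.4f'%(s['clock'],(np.radians(-167.4)-a+np.pi)%(2*np.pi)-np.pi,np.hypot(*d),f@t,f@d/np.hypot(*d),s['wrist_force'][2],s['finger_gap'],s['grip_force'],np.degrees(np.arctan2(X[1,0],X[0,0]))%360,np.abs(s['qvel']).max()))
E
python3 -c "
from h import *
feel();print(env.get_state()['tcp_pos'])"
```

```text
t 13.45 lever ang -0.0032 r 0.1477  F_tan 5.08 F_rad -0.64 Fz 5.4 gap 0.0210 grip 29.2 yaw 192.6 v 0.0022
[ 0.47342176 -0.24019547  0.07203081]
```

>>> carry_out([
  [[0,0,1.43],[-0.005,0.375,0],255],
  [[0,0,2.86],[-0.02,0.75,0],255],
  [[0,0,4.3],[-0.04,1.125,0],255],
  [[0,0,4.3],[-0.04,1.125,0],255],
  [[0,0,4.3],[-0.04,1.125,0],255],
  [[0,0,4.3],[-0.04,1.125,0],255],
  [[0,0,4.3],[-0.04,1.125,0],255],
  [[0,0,4.3],[-0.04,1.125,0],255],
])

```text
clock: 14.45
tcp_pos: [0.4717, -0.2316, 0.072]
orientation: [0.001, -0.072, 0.997, -0.002]
wrist_force: [-0.2, -1.9, 5.9]
finger_gap: 0.0214
grip_force: 29.7
```

```bash
python3 -c "
from h import *
feel()"
```

```text
t 14.45 lever ang 0.0563 r 0.1478  F_tan -1.80 F_rad 0.49 Fz 5.9 gap 0.0214 grip 29.7 yaw 188.2 v 0.0010
```

>>> carry_out([
  [[0,0,0.7],[0,0.19,0],255],
  [[0,0,1.43],[-0.005,0.375,0],255],
  [[0,0,1.43],[-0.005,0.375,0],255],
  [[0,0,1.43],[-0.005,0.375,0],255],
  [[0,0,1.43],[-0.005,0.375,0],255],
  [[0,0,1.43],[-0.005,0.375,0],255],
  [[0,0,1.43],[-0.005,0.375,0],255],
  [[0,0,1.43],[-0.005,0.375,0],255],
])

```text
clock: 15.45
tcp_pos: [0.4715, -0.2292, 0.0719]
orientation: [0.001, -0.059, 0.998, -0.003]
wrist_force: [-0.3, -7.6, 3.5]
finger_gap: 0.0214
grip_force: 29.9
```

```bash
python3 -c "
from h import *
feel()"
```

```text
t 15.45 lever ang 0.0722 r 0.1477  F_tan -7.47 F_rad 1.41 Fz 3.5 gap 0.0214 grip 29.9 yaw 186.7 v 0.0025
```

>>> carry_out([
  [[0,0,0.7],[0,0.19,0],255],
  [[0,0,1.43],[-0.005,0.375,0],255],
  [[0,0,1.43],[-0.005,0.375,0],255],
  [[0,0,1.43],[-0.005,0.375,0],255],
  [[0,0,1.43],[-0.005,0.375,0],255],
  [[0,0,1.43],[-0.005,0.375,0],255],
  [[0,0,1.43],[-0.005,0.375,0],255],
  [[0,0,1.43],[-0.005,0.375,0],255],
])

```text
clock: 16.45
tcp_pos: [0.4708, -0.224, 0.072]
orientation: [0.001, -0.046, 0.999, -0.002]
wrist_force: [-1.2, -1.8, 6.9]
finger_gap: 0.0216
grip_force: 29.8
```

```bash
python3 -c "
from h import *
feel()"
```

```text
t 16.45 lever ang 0.1079 r 0.1477  F_tan -1.68 F_rad 1.37 Fz 6.9 gap 0.0216 grip 29.8 yaw 185.3 v 0.0022
```

>>> carry_out([
  [[0,0,0.7],[0,0.19,0],255],
  [[0,0,1.43],[-0.005,0.375,0],255],
  [[0,0,1.43],[-0.005,0.375,0],255],
  [[0,0,1.43],[-0.005,0.375,0],255],
  [[0,0,1.43],[-0.005,0.375,0],255],
  [[0,0,1.43],[-0.005,0.375,0],255],
  [[0,0,1.43],[-0.005,0.375,0],255],
  [[0,0,1.43],[-0.005,0.375,0],255],
])

```text
clock: 17.45
tcp_pos: [0.4703, -0.2202, 0.0719]
orientation: [0.001, -0.034, 0.999, -0.001]
wrist_force: [-2.7, -1.3, 6.9]
finger_gap: 0.0212
grip_force: 29.8
```

```bash
python3 -c "
from h import *
feel()"
```

```text
t 17.45 lever ang 0.1341 r 0.1477  F_tan -1.02 F_rad 2.77 Fz 6.9 gap 0.0212 grip 29.8 yaw 183.9 v 0.0013
```

>>> carry_out([
  [[0,0,0.7],[0,0.19,0],255],
  [[0,0,1.43],[-0.005,0.375,0],255],
  [[0,0,1.43],[-0.005,0.375,0],255],
  [[0,0,1.43],[-0.005,0.375,0],255],
  [[0,0,1.43],[-0.005,0.375,0],255],
  [[0,0,1.43],[-0.005,0.375,0],255],
  [[0,0,1.43],[-0.005,0.375,0],255],
  [[0,0,1.43],[-0.005,0.375,0],255],
])

```text
clock: 18.45
tcp_pos: [0.4701, -0.2164, 0.0719]
orientation: [0.001, -0.021, 1.0, -0.001]
wrist_force: [-2.3, -1.7, 6.9]
finger_gap: 0.0212
grip_force: 29.9
```

```bash
python3 -c "
from h import *
feel()"
```

```text
t 18.45 lever ang 0.1599 r 0.1477  F_tan -1.57 F_rad 2.40 Fz 6.9 gap 0.0212 grip 29.9 yaw 182.5 v 0.0015
```

>>> carry_out([
  [[0,0,0.7],[0,0.19,0],255],
  [[0,0,1.43],[-0.005,0.375,0],255],
  [[0,0,1.43],[-0.005,0.375,0],255],
  [[0,0,1.43],[-0.005,0.375,0],255],
  [[0,0,1.43],[-0.005,0.375,0],255],
  [[0,0,1.43],[-0.005,0.375,0],255],
  [[0,0,1.43],[-0.005,0.375,0],255],
  [[0,0,1.43],[-0.005,0.375,0],255],
])

```text
clock: 19.45
tcp_pos: [0.4699, -0.2124, 0.0719]
orientation: [0.001, -0.009, 1.0, -0.001]
wrist_force: [-2.4, -1.6, 7.6]
finger_gap: 0.0213
grip_force: 29.9
```

```bash
python3 -c "
from h import *
feel()"
```

```text
t 19.45 lever ang 0.1864 r 0.1477  F_tan -1.56 F_rad 2.42 Fz 7.6 gap 0.0213 grip 29.9 yaw 181.0 v 0.0008
```

>>> carry_out([
  [[0,0,0.7],[0,0.19,0],255],
  [[0,0,1.43],[-0.005,0.375,0],255],
  [[0,0,1.43],[-0.005,0.375,0],255],
  [[0,0,1.43],[-0.005,0.375,0],255],
  [[0,0,1.43],[-0.005,0.375,0],255],
  [[0,0,1.43],[-0.005,0.375,0],255],
  [[0,0,1.43],[-0.005,0.375,0],255],
  [[0,0,1.43],[-0.005,0.375,0],255],
])

```text
clock: 20.45
tcp_pos: [0.4698, -0.2086, 0.0719]
orientation: [0.001, 0.004, 1.0, -0.001]
wrist_force: [-2.4, -0.8, 8.2]
finger_gap: 0.0213
grip_force: 29.9
```

```bash
python3 -c "
from h import *
feel()"
```

```text
t 20.45 lever ang 0.2124 r 0.1477  F_tan -0.78 F_rad 2.37 Fz 8.2 gap 0.0213 grip 29.9 yaw 179.6 v 0.0016
```

>>> carry_out([
  [[0,0,0.7],[0,0.19,0],255],
  [[0,0,1.43],[-0.005,0.375,0],255],
  [[0,0,1.43],[-0.005,0.375,0],255],
  [[0,0,1.43],[-0.005,0.375,0],255],
  [[0,0,1.43],[-0.005,0.375,0],255],
  [[0,0,1.43],[-0.005,0.375,0],255],
  [[0,0,1.43],[-0.005,0.375,0],255],
  [[0,0,1.43],[-0.005,0.375,0],255],
])

```text
clock: 21.45
tcp_pos: [0.4697, -0.2051, 0.0719]
orientation: [0.001, 0.016, 1.0, -0.001]
wrist_force: [-3.3, -1.4, 8.3]
finger_gap: 0.0215
grip_force: 29.9
```

```bash
python3 -c "
from h import *
feel()"
```

```text
t 21.45 lever ang 0.2362 r 0.1478  F_tan -1.49 F_rad 3.30 Fz 8.3 gap 0.0215 grip 29.9 yaw 178.2 v 0.0010
```

>>> carry_out([
  [[0,0,0.7],[0,0.19,0],255],
  [[0,0,1.43],[-0.005,0.375,0],255],
  [[0,0,1.43],[-0.005,0.375,0],255],
  [[0,0,1.43],[-0.005,0.375,0],255],
  [[0,0,1.43],[-0.005,0.375,0],255],
  [[0,0,1.43],[-0.005,0.375,0],255],
  [[0,0,1.43],[-0.005,0.375,0],255],
  [[0,0,1.43],[-0.005,0.375,0],255],
])

```text
clock: 22.45
tcp_pos: [0.4698, -0.2018, 0.0719]
orientation: [0.0, 0.029, 1.0, -0.002]
wrist_force: [-2.4, -3.0, 7.5]
finger_gap: 0.0212
grip_force: 30.0
```

```bash
python3 -c "
from h import *
feel()"
```

```text
t 22.45 lever ang 0.2586 r 0.1478  F_tan -3.06 F_rad 2.32 Fz 7.5 gap 0.0212 grip 30.0 yaw 176.7 v 0.0015
```

```bash
cat >> h.py <<'E'
def feels(n=3):
    D=[]
    for i in range(n):
        if i: env.read_camera('top')
        s=env.get_state(); d=s['tcp_pos'][:2]-PIV; a=np.arctan2(d[1],d[0]); f=s['wrist_force'][:2]
        D.append([(np.radians(-167.4)-a+np.pi)%(2*np.pi)-np.pi,f@[np.sin(a),-np.cos(a)],f@d/np.hypot(*d)])
    m,q=np.mean(D,0),np.std(D,0); print('t %.2f ang %.4f F_tan %.2f (sd %.2f) F_rad %.2f excess %.2f'%(s['clock'],m[0],m[1],q[1],m[2],m[1]+1.7+3.4*m[0]))
E
python3 -c "
from h import *
feels()"
```

```text
t 22.55 ang 0.2585 F_tan -3.37 (sd 0.34) F_rad 2.86 excess -0.79
```

>>> carry_out([
  [[0,0,0.7],[0,0.19,0],255],
  [[0,0,0.7],[0,0.19,0],255],
  [[0,0,0.7],[0,0.19,0],255],
  [[0,0,0.7],[0,0.19,0],255],
  [[0,0,0.7],[0,0.19,0],255],
  [[0,0,0.7],[0,0.19,0],255],
  [[0,0,0.7],[0,0.19,0],255],
  [[0,0,0.7],[0,0.19,0],255],
])

```text
clock: 23.55
tcp_pos: [0.4699, -0.2004, 0.0719]
orientation: [0.0, 0.035, 0.999, -0.002]
wrist_force: [-3.9, -5.1, 8.0]
finger_gap: 0.0215
grip_force: 30.0
```

```bash
python3 -c "
from h import *
feels()"
```

```text
t 23.65 ang 0.2683 F_tan -5.52 (sd 0.26) F_rad 3.44 excess -2.91
```

>>> carry_out([
  [[0,0,0.7],[0,0.19,0],255],
  [[0,0,0.7],[0,0.19,0],255],
  [[0,0,0.7],[0,0.19,0],255],
  [[0,0,0.7],[0,0.19,0],255],
  [[0,0,0.7],[0,0.19,0],255],
  [[0,0,0.7],[0,0.19,0],255],
  [[0,0,0.7],[0,0.19,0],255],
  [[0,0,0.7],[0,0.19,0],255],
])

```text
clock: 24.65
tcp_pos: [0.47, -0.1979, 0.0719]
orientation: [0.0, 0.041, 0.999, -0.002]
wrist_force: [-3.0, -3.6, 8.9]
finger_gap: 0.0209
grip_force: 30.0
```

```bash
python3 -c "
from h import *
feels()"
```

```text
t 24.75 ang 0.2849 F_tan -3.47 (sd 0.33) F_rad 2.84 excess -0.80
```

>>> carry_out([
  [[0,0,0.7],[0,0.19,0],255],
  [[0,0,0.7],[0,0.19,0],255],
  [[0,0,0.7],[0,0.19,0],255],
  [[0,0,0.7],[0,0.19,0],255],
  [[0,0,0.7],[0,0.19,0],255],
  [[0,0,0.7],[0,0.19,0],255],
  [[0,0,0.7],[0,0.19,0],255],
  [[0,0,0.7],[0,0.19,0],255],
])

```text
clock: 25.75
tcp_pos: [0.4701, -0.1959, 0.0719]
orientation: [0.0, 0.047, 0.999, -0.002]
wrist_force: [-3.4, -3.2, 9.5]
finger_gap: 0.0212
grip_force: 30.0
```

```bash
python3 -c "
from h import *
feels()"
```

```text
t 25.85 ang 0.2983 F_tan -3.31 (sd 0.32) F_rad 3.01 excess -0.59
```

>>> carry_out([
  [[0,0,0.7],[0,0.19,0],255],
  [[0,0,1.43],[-0.005,0.375,0],255],
  [[0,0,1.43],[-0.005,0.375,0],255],
  [[0,0,1.43],[-0.005,0.375,0],255],
  [[0,0,1.43],[-0.005,0.375,0],255],
  [[0,0,1.43],[-0.005,0.375,0],255],
  [[0,0,1.43],[-0.005,0.375,0],255],
  [[0,0,1.43],[-0.005,0.375,0],255],
])

```text
clock: 26.85
tcp_pos: [0.4705, -0.1921, 0.0719]
orientation: [0.0, 0.059, 0.998, -0.002]
wrist_force: [-4.3, -2.3, 7.5]
finger_gap: 0.0211
grip_force: 30.0
```

```bash
python3 -c "
from h import *
feels()"
```

```text
t 26.95 ang 0.3243 F_tan -2.86 (sd 0.12) F_rad 3.77 excess -0.05
```

>>> carry_out([
  [[0,0,0.7],[0,0.19,0],255],
  [[0,0,1.43],[-0.005,0.375,0],255],
  [[0,0,1.43],[-0.005,0.375,0],255],
  [[0,0,1.43],[-0.005,0.375,0],255],
  [[0,0,1.43],[-0.005,0.375,0],255],
  [[0,0,1.43],[-0.005,0.375,0],255],
  [[0,0,1.43],[-0.005,0.375,0],255],
  [[0,0,1.43],[-0.005,0.375,0],255],
])

```text
clock: 27.95
tcp_pos: [0.4709, -0.1882, 0.0719]
orientation: [0.0, 0.072, 0.997, -0.001]
wrist_force: [-3.0, -1.9, 9.5]
finger_gap: 0.021
grip_force: 30.0
```

```bash
python3 -c "
from h import *
feels()"
```

```text
t 28.05 ang 0.3505 F_tan -2.70 (sd 0.29) F_rad 3.04 excess 0.19
```

>>> carry_out([
  [[0,0,0.7],[0,0.19,0],255],
  [[0,0,1.43],[-0.005,0.375,0],255],
  [[0,0,1.43],[-0.005,0.375,0],255],
  [[0,0,1.43],[-0.005,0.375,0],255],
  [[0,0,1.43],[-0.005,0.375,0],255],
  [[0,0,1.43],[-0.005,0.375,0],255],
  [[0,0,1.43],[-0.005,0.375,0],255],
  [[0,0,1.43],[-0.005,0.375,0],255],
])

```text
clock: 29.05
tcp_pos: [0.4714, -0.1843, 0.0719]
orientation: [0.0, 0.084, 0.996, -0.001]
wrist_force: [-3.8, -1.6, 8.5]
finger_gap: 0.0209
grip_force: 30.0
```

```bash
python3 -c "
from h import *
feels()"
```

```text
t 29.15 ang 0.3776 F_tan -1.77 (sd 0.30) F_rad 3.84 excess 1.22
```

>>> carry_out([
  [[0,0,0.7],[0,0.19,0],255],
  [[0,0,1.43],[-0.005,0.375,0],255],
  [[0,0,1.43],[-0.005,0.375,0],255],
  [[0,0,1.43],[-0.005,0.375,0],255],
  [[0,0,1.43],[-0.005,0.375,0],255],
  [[0,0,1.43],[-0.005,0.375,0],255],
  [[0,0,1.43],[-0.005,0.375,0],255],
  [[0,0,1.43],[-0.005,0.375,0],255],
])

```text
clock: 30.15
tcp_pos: [0.4721, -0.1805, 0.0719]
orientation: [0.0, 0.097, 0.995, -0.001]
wrist_force: [-4.0, -0.5, 9.0]
finger_gap: 0.0213
grip_force: 30.0
```

```bash
python3 -c "
from h import *
feels()"
```

```text
t 30.25 ang 0.4034 F_tan -1.52 (sd 0.19) F_rad 3.66 excess 1.55
```

>>> carry_out([
  [[0,0,0.7],[0,0.19,0],255],
  [[0,0,1.43],[-0.005,0.375,0],255],
  [[0,0,1.43],[-0.005,0.375,0],255],
  [[0,0,1.43],[-0.005,0.375,0],255],
  [[0,0,1.43],[-0.005,0.375,0],255],
  [[0,0,1.43],[-0.005,0.375,0],255],
  [[0,0,1.43],[-0.005,0.375,0],255],
  [[0,0,1.43],[-0.005,0.375,0],255],
])

```text
clock: 31.25
tcp_pos: [0.4727, -0.1769, 0.0719]
orientation: [0.0, 0.109, 0.994, -0.001]
wrist_force: [-3.4, -0.7, 9.8]
finger_gap: 0.0216
grip_force: 30.0
```

```bash
python3 -c "
from h import *
feels()"
```

```text
t 31.35 ang 0.4279 F_tan -2.08 (sd 0.52) F_rad 3.81 excess 1.07
```

>>> carry_out([
  [[0,0,0.18],[0,0.05,0],255],
  [[0,0,0.36],[0,0.09,0],255],
  [[0,0,0.54],[0,0.14,0],255],
  [[0,0,0.72],[0,0.19,0],255],
  [[0,0,0.9],[0,0.23,0],255],
  [[0,0,1.08],[0,0.28,0],255],
  [[0,0,1.25],[0,0.33,0],255],
  [[0,0,1.43],[-0.005,0.375,0],255],
])

```text
clock: 32.35
tcp_pos: [0.4734, -0.1738, 0.0719]
orientation: [0.0, 0.122, 0.993, -0.002]
wrist_force: [-5.4, -3.8, 10.1]
finger_gap: 0.0212
grip_force: 30.2
```

```bash
python3 -c "
from h import *
feels()"
```

```text
t 32.45 ang 0.4498 F_tan -5.08 (sd 0.49) F_rad 4.22 excess -1.85
```

>>> carry_out([
  [[0,0,0.18],[0,0.05,0],255],
  [[0,0,0.36],[0,0.09,0],255],
  [[0,0,0.54],[0,0.14,0],255],
  [[0,0,0.72],[0,0.19,0],255],
  [[0,0,0.72],[0,0.19,0],255],
  [[0,0,0.72],[0,0.19,0],255],
  [[0,0,0.72],[0,0.19,0],255],
  [[0,0,0.72],[0,0.19,0],255],
])

```text
clock: 33.45
tcp_pos: [0.4738, -0.1722, 0.0719]
orientation: [0.0, 0.128, 0.992, -0.002]
wrist_force: [-6.3, -4.5, 9.1]
finger_gap: 0.0212
grip_force: 30.2
```

```bash
python3 -c "
from h import *
feels()"
```

```text
t 33.55 ang 0.4605 F_tan -6.02 (sd 0.09) F_rad 4.66 excess -2.75
```

>>> carry_out([
  [[0,0,0.18],[0,0.05,0],255],
  [[0,0,0.36],[0,0.09,0],255],
  [[0,0,0.54],[0,0.14,0],255],
  [[0,0,0.72],[0,0.19,0],255],
  [[0,0,0.72],[0,0.19,0],255],
  [[0,0,0.72],[0,0.19,0],255],
  [[0,0,0.72],[0,0.19,0],255],
  [[0,0,0.72],[0,0.19,0],255],
])

```text
clock: 34.55
tcp_pos: [0.4741, -0.1709, 0.0719]
orientation: [-0.0, 0.134, 0.991, -0.003]
wrist_force: [-6.4, -7.0, 9.1]
finger_gap: 0.0211
grip_force: 30.3
```

```bash
python3 -c "
from h import *
feels()"
```

```text
t 34.65 ang 0.4699 F_tan -8.19 (sd 0.15) F_rad 4.85 excess -4.89
```

>>> carry_out([
  [[0,0,0.18],[0,0.05,0],255],
  [[0,0,0.36],[0,0.09,0],255],
  [[0,0,0.54],[0,0.14,0],255],
  [[0,0,0.72],[0,0.19,0],255],
  [[0,0,0.72],[0,0.19,0],255],
  [[0,0,0.72],[0,0.19,0],255],
  [[0,0,0.72],[0,0.19,0],255],
  [[0,0,0.72],[0,0.19,0],255],
])

```text
clock: 35.65
tcp_pos: [0.4748, -0.1682, 0.0719]
orientation: [0.0, 0.14, 0.99, -0.002]
wrist_force: [-5.7, -3.1, 10.3]
finger_gap: 0.021
grip_force: 30.2
```

```bash
python3 -c "
from h import *
feels()"
```

```text
t 35.75 ang 0.4887 F_tan -4.77 (sd 0.20) F_rad 4.48 excess -1.41
```

>>> carry_out([
  [[0,0,0.72],[0,0.19,0],255],
  [[0,0,1.43],[-0.005,0.375,0],255],
  [[0,0,2.15],[-0.01,0.56,0],255],
  [[0,0,2.86],[-0.02,0.75,0],255],
  [[0,0,2.86],[-0.02,0.75,0],255],
  [[0,0,2.86],[-0.02,0.75,0],255],
  [[0,0,2.86],[-0.02,0.75,0],255],
  [[0,0,2.86],[-0.02,0.75,0],255],
])

```text
clock: 36.75
tcp_pos: [0.4769, -0.1608, 0.0719]
orientation: [0.0, 0.165, 0.986, -0.001]
wrist_force: [-5.6, -3.1, 10.2]
finger_gap: 0.0215
grip_force: 30.2
```

```bash
python3 -c "
from h import *
feels()"
```

```text
t 36.85 ang 0.5404 F_tan -4.08 (sd 0.49) F_rad 4.61 excess -0.54
```

>>> carry_out([
  [[0,0,0.7],[0,0.19,0],255],
  [[0,0,1.43],[-0.005,0.375,0],255],
  [[0,0,1.43],[-0.005,0.375,0],255],
  [[0,0,1.43],[-0.005,0.375,0],255],
  [[0,0,1.43],[-0.005,0.375,0],255],
  [[0,0,1.43],[-0.005,0.375,0],255],
  [[0,0,1.43],[-0.005,0.375,0],255],
  [[0,0,1.43],[-0.005,0.375,0],255],
])

```text
clock: 37.85
tcp_pos: [0.4782, -0.1571, 0.0719]
orientation: [0.0, 0.177, 0.984, -0.001]
wrist_force: [-5.6, -1.3, 10.9]
finger_gap: 0.0216
grip_force: 30.1
```

```bash
python3 -c "
from h import *
feels()"
```

```text
t 37.95 ang 0.5673 F_tan -3.17 (sd 0.49) F_rad 4.61 excess 0.46
```

>>> carry_out([
  [[0,0,0.7],[0,0.19,0],255],
  [[0,0,1.43],[-0.005,0.375,0],255],
  [[0,0,1.43],[-0.005,0.375,0],255],
  [[0,0,1.43],[-0.005,0.375,0],255],
  [[0,0,1.43],[-0.005,0.375,0],255],
  [[0,0,1.43],[-0.005,0.375,0],255],
  [[0,0,1.43],[-0.005,0.375,0],255],
  [[0,0,1.43],[-0.005,0.375,0],255],
])

```text
clock: 38.95
tcp_pos: [0.4796, -0.1535, 0.0719]
orientation: [0.0, 0.19, 0.982, -0.001]
wrist_force: [-5.5, -2.4, 10.7]
finger_gap: 0.0213
grip_force: 30.2
```

```bash
python3 -c "
from h import *
feels();feel()"
```

```text
t 39.05 ang 0.5931 F_tan -3.40 (sd 0.67) F_rad 4.61 excess 0.32
t 39.05 lever ang 0.5932 r 0.1482  F_tan -3.40 F_rad 4.44 Fz 11.0 gap 0.0209 grip 30.2 yaw 158.2 v 0.0016
```

>>> carry_out([
  [[0,0,0.18],[0,0.05,0],255],
  [[0,0,0.36],[0,0.09,0],255],
  [[0,0,0.54],[0,0.14,0],255],
  [[0,0,0.72],[0,0.19,0],255],
  [[0,0,0.72],[0,0.19,0],255],
  [[0,0,0.72],[0,0.19,0],255],
  [[0,0,0.72],[0,0.19,0],255],
  [[0,0,0.72],[0,0.19,0],255],
])

```text
clock: 40.05
tcp_pos: [0.4802, -0.1517, 0.0719]
orientation: [0.0, 0.196, 0.981, -0.001]
wrist_force: [-5.7, -1.3, 10.4]
finger_gap: 0.0213
grip_force: 30.2
```

```bash
python3 -c "
from h import *
feels(4)"
```

```text
t 40.20 ang 0.6060 F_tan -3.47 (sd 0.06) F_rad 4.22 excess 0.29
```

>>> carry_out([
  [[0,0,0.18],[0,0.05,0],255],
  [[0,0,0.36],[0,0.09,0],255],
  [[0,0,0.54],[0,0.14,0],255],
  [[0,0,0.72],[0,0.19,0],255],
  [[0,0,0.72],[0,0.19,0],255],
  [[0,0,0.72],[0,0.19,0],255],
  [[0,0,0.72],[0,0.19,0],255],
  [[0,0,0.72],[0,0.19,0],255],
])

```text
clock: 41.2
tcp_pos: [0.4809, -0.1499, 0.0719]
orientation: [0.0, 0.202, 0.979, -0.001]
wrist_force: [-5.4, -1.4, 10.5]
finger_gap: 0.0213
grip_force: 30.1
```

```bash
python3 -c "
from h import *
feels(4)"
```

```text
t 41.35 ang 0.6191 F_tan -3.38 (sd 0.18) F_rad 4.78 excess 0.43
```

>>> carry_out([
  [[0,0,0.18],[0,0.05,0],255],
  [[0,0,0.36],[0,0.09,0],255],
  [[0,0,0.54],[0,0.14,0],255],
  [[0,0,0.72],[0,0.19,0],255],
  [[0,0,0.72],[0,0.19,0],255],
  [[0,0,0.72],[0,0.19,0],255],
  [[0,0,0.72],[0,0.19,0],255],
  [[0,0,0.72],[0,0.19,0],255],
])

```text
clock: 42.35
tcp_pos: [0.4816, -0.1482, 0.0719]
orientation: [0.0, 0.208, 0.978, -0.001]
wrist_force: [-5.4, -1.8, 11.0]
finger_gap: 0.0215
grip_force: 30.2
```

```bash
python3 -c "
from h import *
feels(4)"
```

```text
t 42.50 ang 0.6315 F_tan -3.63 (sd 0.42) F_rad 4.56 excess 0.22
```

>>> carry_out([
  [[0,0,-0.3],[0,-0.08,0],255],
  [[0,0,-0.6],[0,-0.16,0],255],
  [[0,0,-0.9],[0,-0.24,0],255],
  [[0,0,-1.2],[0,-0.31,0],255],
  [[0,0,-1.2],[0,-0.31,0],255],
  [[0,0,-1.2],[0,-0.31,0],255],
  [[0,0,-1.2],[0,-0.31,0],255],
  [[0,0,-1.2],[0,-0.31,0],255],
])

```text
clock: 43.5
tcp_pos: [0.4807, -0.1504, 0.0719]
orientation: [0.0, 0.198, 0.98, -0.0]
wrist_force: [-3.8, 1.6, 10.4]
finger_gap: 0.0215
grip_force: 30.1
```

```bash
python3 -c "
from h import *
feels(4)"
```

```text
t 43.65 ang 0.6153 F_tan -0.74 (sd 0.47) F_rad 4.06 excess 3.05
```

>>> carry_out([
  [[0,0,-0.3],[0,-0.08,0],255],
  [[0,0,-0.6],[0,-0.16,0],255],
  [[0,0,-0.9],[0,-0.24,0],255],
  [[0,0,-1.2],[0,-0.31,0],255],
  [[0,0,-1.2],[0,-0.31,0],255],
  [[0,0,-1.2],[0,-0.31,0],255],
  [[0,0,-1.2],[0,-0.31,0],255],
  [[0,0,-1.2],[0,-0.31,0],255],
])

```text
clock: 44.65
tcp_pos: [0.4794, -0.154, 0.0719]
orientation: [0.0, 0.188, 0.982, -0.001]
wrist_force: [-5.8, -2.0, 9.9]
finger_gap: 0.0214
grip_force: 30.1
```

```bash
python3 -c "
from h import *
feels(4)"
```

```text
t 44.80 ang 0.5891 F_tan -3.90 (sd 0.15) F_rad 4.12 excess -0.20
```

>>> carry_out([
  [[0,0,0.7],[0,0.18,0],255],
  [[0,0,1.4],[-0.005,0.37,0],255],
  [[0,0,2.1],[-0.01,0.55,0],255],
  [[0,0,2.5],[-0.015,0.66,0],255],
  [[0,0,2.8],[-0.02,0.74,0],255],
  [[0,0,2.8],[-0.02,0.74,0],255],
  [[0,0,2.8],[-0.02,0.74,0],255],
  [[0,0,2.8],[-0.02,0.74,0],255],
], force=40)

```text
clock: 45.8
tcp_pos: [0.4821, -0.1472, 0.0719]
orientation: [0.0, 0.211, 0.977, -0.001]
wrist_force: [-5.6, -2.4, 11.3]
finger_gap: 0.0212
grip_force: 38.6
```

Run:
```python
from h import *
feels(4)
p,d=env.read_camera('scene');cv2.imwrite('pics/s9.png',cv2.resize(p[120:320,120:440,::-1],None,fx=2.4,fy=2.4))
```

```text
t 45.95 ang 0.6385 F_tan -4.17 (sd 0.22) F_rad 4.02 excess -0.30
```

View pics/s9.png

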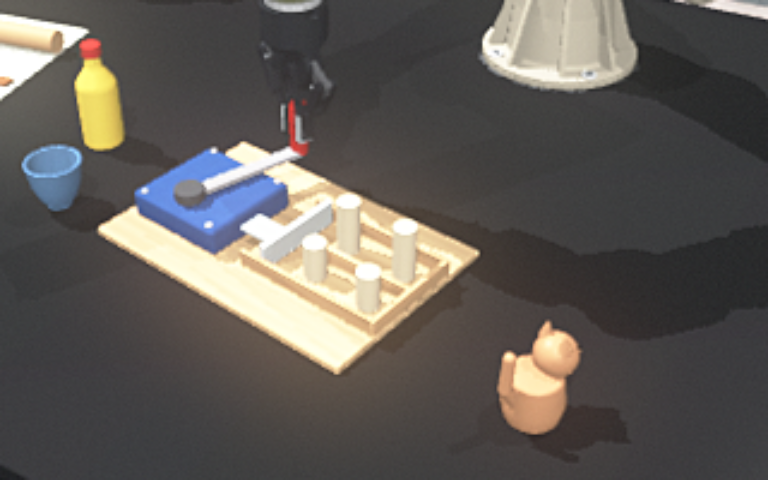

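The scene view shows the short props at (315,260) and (368,290) in one row, and the long props at (348,225) and (404,250) in the other. All four are upright. The handle is held at (296,130), and the cat, glue bottle and bowl have not moved. The handle force of about 4.2 N matches the return spring at the third click.

```bash
python3 -c "
from h import *
feel();print(env.hand_in())"
```

```text
t 46.00 lever ang 0.6384 r 0.1482  F_tan -4.43 F_rad 5.31 Fz 11.0 gap 0.0208 grip 38.6 yaw 155.6 v 0.0020
the job is handed in; nothing more can be done
None
```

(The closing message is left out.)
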